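Vent the vacuum plate and peel off the top formed tray

TASK

The formed trays on the vacuum plate are nested tightly, the top one gripped at its rim by sprung catches. First set the vent valve beside them half open (45 degrees), then take the top tray by its corner ear and peel it off, lifting that corner while the opposite corner is still down, so that the tray beneath stays in place. Carry it to the light panel and finish while still holding it there for inspection: level, still, centred over the panel and 10 to 25 cm above the bench, touching nothing but the gripper; leave the valve as set and the other things on the bench alone.

Things in the scene. Friction and masses are not known exactly. Their poses are not given: they have to be found in the camera images.
- vent_valve (a joint): Opening angle of the vent valve in rad: 0 shut (T-handle across the brass pipe), 1.571 fully open (T-handle along the pipe), with stops at both; it grows as the handle turns counter-clockwise seen from above and stays where it is left (friction 0.06 N m). It starts between 0 and 0.3.
- valve_handle (a point): Centre of the valve's steel T-handle, on its upright turning axis, 78 mm above the bench: a bar 70 mm long (this point's x, turns with it), 12 wide (y), 24 high, on a 20 mm stem over a brass body whose top is 50 mm above the bench. Fixed with the vacuum plate, (-10, +185) mm from the plate's centre in the plate's x, y; the pipe runs along the plate's y.
- plate_center (a point): Centre of the upper face of the fixed aluminium vacuum plate, 20 mm above the bench; 240 x 210 mm (x, y). Three equal grey formed trays are nested on it, concentric, axes parallel, 10 mm apart in height: the bottom one clipped on for good, the middle and top ones loose. A sprung roller catch stands at the middle of each side, up to 90 mm above the bench.
- tray_center (a point): Centre of the top tray, half-way up (20 mm above its feet), z up; 60 mm over the bench as stacked. Grey, open upward, 170 (x) x 140 (y) mm over the rim, 32 high, walls about 3, 60 to 130 g. Four catches grip its rim, each snapping open once its stretch of rim is up a few mm; pulled up by its ear (about 6 N) the tray tips about the opposite corner of its rim, then comes free.
- tray_ear (a point): Centre of the top tray's ear, to grasp it by: an upright lug outside its (-x, -y) corner, 40 mm long, 10 thick, 24 high, 66 mm above the bench as stacked. This point has the tray's axes; the lug's length points 45 degrees between the tray's -x and -y. Offset from tray_center (-97.4, -82.4, +6) mm. Only the plate (20 mm high) lies beneath it; 60 mm are free to either side.
- tray_far_corner (a point): Rim of the top tray at its (+x, +y) corner, opposite the ear: (+79.7, +64.7, +12) mm from tray_center.
- middle_tray_center (a point): Centre, half-way up, of the tray beneath the top one: the same tray, loose, 10 mm lower, its ear at the (+x, +y) corner. It must stay in place.
- light_center (a point): Centre of the upper face of the light panel, 12 mm above the bench: a flat panel 210 x 180 mm, aluminium frame and white face, fixed.
- lens_barrel: Bystander: black lens barrel, 60 mm across, 44 mm high; origin under its centre.
- cup: Bystander: white cup, 76 mm across, 80 mm high; origin under its centre.
- screwdriver: Bystander: screwdriver lying down, 190 mm long.
- bracket: Bystander: aluminium angle, 110 x 40 x 40 mm; origin under its centre.
- screw_jar: Bystander: glass jar, 60 mm across, 65 mm high; origin under its centre.
- bulb_box: Bystander: cardboard box 60 x 60 x 35 mm; origin under its centre.
- tape_reel: Bystander: black reel 70 mm across, 28 mm high; origin under its centre.

How it is judged:
By the outcome, as a careful person would: the job done as asked, in the order asked, and still so for the second after the job is handed in, while the arm keeps its last pose, push and grip.
It also fails if it takes over 61 s, if anything falls off the work surface, if the arm or the gripper's body presses on something with over 40 N, if the wrist force passes 120 N, or if a joint passes its speed limit or range.

ROBOT

A 6-joint arm with a two-finger parallel gripper is mounted at the origin on the work surface. World frame = base frame: x ahead of the robot, y to its left, z up, the work surface at z = 0. Lengths are in m, angles in rad, forces in N, time in s.
With the tool pointing down it reaches from about 0.25 to 0.775 m from the base axis. Payload 8.9 kg.
Tool frame: the origin (TCP) lies at the very end of the fingers, on their centre line; the grasp point (between the pads) lies 19 mm behind it; x points along the fingers, y is the direction in which the jaws open and shut, and the axes are right-handed (so a half turn about x gives the same grasp; the last joint's range is limited). The gripper opens to 85 mm and grips with 20 to 120 N. Pads are 22 mm wide; open, the fingers measure 114 mm over their backs; the gripper's body (76 mm by 85 mm) begins 54 mm behind the grasp point. The pads swing forward as they close: fully open they stand 13 mm farther back than shut.
Start: joints at [-1.25, 0.291, -0.153, 1.127, 0, 1.431], TCP at [0.233, -0.47, 0.231] pointing down, gripper open.
Joint ranges: [-2.52, 2.52], [-0.91, 1.74], [-1.3, 1.37], [-1.96, 2.02], [-1.52, 1.47], [-3.14, 3.14]. Speed limits (rad/s): [2.22, 2.22, 2.79, 3.14, 3.14, 3.14].

INTERFACE

Orientations are given as a 3x3 rotation matrix whose columns are the frame's x, y, z axes.
In Python, from rig import read_state, vision, job gives the robot as it stands.
- The arm moves only by the tool servo_tool, never from a script. Its arguments are lists of equal length, an entry for each row: "hand": the opening, from 0 (shut) to 1 (fully open); "dp": the shift along the tool's x, y, z in mm, a list of three; "rotation": the turn, a rotation vector about the tool's x, y, z in degrees, a list of three. A call has 1 to 8 rows; each row is the pose to reach, as a shift and turn from the pose commanded when the call began, along the tool's axes at that moment; what a row does not reach only later rows make up. A row lasts 1/8 s, in which the tool goes at most 62.5 mm and 10.7 degrees, less where a joint would pass 70% of its speed; a pose out of reach is approached as far as the arm can. A call with a gripper value outside its range is refused whole. The fingers move at their own pace and stop on an object; "squeeze" is the grip in N (left out, the last holds). Time passes only in rows, so rows that repeat a pose let the fingers close. It gives the time, the measured TCP pose, the force and the opening at its end, in the units of the state.
- read_state(): the state, without advancing time (a new reading comes with each control period).
- vision.capture(name): name is "scene" or "side" or "wrist"; returns (picture, depth): 384x512x3 uint8, blue, green, red; 384x512 float32, m along the optical axis (not along the pixel's ray), 0 where there is no reading.
- vision.calibration(name): a dict with "fovy" (degrees; the focal length in pixels is half the picture's height over the tangent of half this angle, whatever the lens; pixels are square), "cx", "cy" (the principal point, pixels), "D" ([k1, k2, p1, p2, k3] as OpenCV has them; the pictures are not rectified), "R" (3x3) and "t" (3): a world point X has camera coordinates R X + t; the wrist camera has in their place "hand_eye" (4x4, takes a point from camera to tool coordinates, whose origin is the TCP and whose axes are the tool frame's). Camera axes: x right, y down, z forward; pixel columns grow to the right and rows downward; lengths in m; the calibration is good to about 2 mm. A picture is of the moment at which its call begins: read the wrist's pose just before it. calibration takes no time and is no camera call.
- job.hand_in(): hands the job in, once; it reports no verdict.
The state is a dict: "time_s": time; "joints": joint angles; "joint_velocities": joint speeds; "joint_torque": joint torques, N m; "position": TCP position; "ee_rot": TCP orientation; "contact_force": force on the tool from outside, world axes, zero at the start; "wrist_torque": the same for the moment, N m; "width": opening from 0.0 (shut) to 1.0 (fully open).
Only numpy, scipy, OpenCV 4.12 (cv2) and the standard library are available. Lean on these libraries where they do the work, as an engineer would, in place of code of your own. Each camera call takes 0.05 s, during which the arm holds its last target.

## Working session

There is one attempt and no reset: what is moved stays moved. The work goes in short steps, Python scripts to look and compute and a tool call to move; the robot and the scene stay as the last step left them, time stands still between calls to the robot, and variables do not carry over. Pictures are saved under pics/ and viewed, and the job is handed in when it is done.

Besides the shell and the picture viewer there is one more tool, called after ">>>" as name(argument=value, ...) on one line, values as JSON. servo_tool: Moves the arm, as the interface text tells. Its arguments: {"type":"object","properties":{"hand":{"type":"array"},"dp":{"type":"array"},"rotation":{"type":"array"},"squeeze":{"type":"number"}},"required":["hand","dp","rotation"]}

```bash
ls; mkdir -p pics; cat > h.py <<'E'
import numpy as np,cv2
from rig import read_state,vision,job
def K(c,h=384):
    f=h/2/np.tan(np.radians(c["fovy"])/2); return np.array([[f,0,c["cx"]],[0,f,c["cy"]],[0,0,1]])
E
python3 - <<'E'
from h import *
for n in("scene","side","wrist"):
    s=read_state()
    im,d=vision.capture(n); cv2.imwrite(f"pics/{n}0.png",im); np.savez(f"{n}0.npz",im=im,d=d,p=s["position"],R=s["ee_rot"])
    print(n,vision.calibration(n))
print(s)
E
```

```text
pics
scene {'fovy': 50.63665903553038, 'cx': 250.68618524485586, 'cy': 179.85873073572455, 'D': array([-0.137651,  0.      ,  0.      ,  0.      ,  0.      ]), 'R': array([[ 0.84868955,  0.52881842, -0.00878235],
       [ 0.270192  , -0.44778075, -0.85234306],
       [-0.45466728,  0.72100172, -0.52290935]]), 't': array([-0.45645699, -0.03527809,  1.4636578 ])}
side {'fovy': 46.534305722485996, 'cx': 257.0727973268691, 'cy': 195.63714461410035, 'D': array([-0.13729191,  0.        ,  0.        ,  0.        ,  0.        ]), 'R': array([[-0.9500748 , -0.31201037, -0.00272231],
       [-0.15705991,  0.48575146, -0.85987075],
       [ 0.26961095, -0.81651396, -0.51050454]]), 't': array([0.50207857, 0.14237406, 1.21320151])}
wrist {'fovy': 63.125169651724, 'cx': 253.72610852353864, 'cy': 194.53171017278908, 'D': array([-0.06193083,  0.        ,  0.        ,  0.        ,  0.        ]), 'hand_eye': array([[ 1.74959599e-04, -2.94884570e-01,  9.55532867e-01,
        -1.42591852e-01],
       [ 9.99999507e-01, -8.82349425e-04, -4.55401126e-04,
         9.85973369e-04],
       [ 9.77404641e-04,  
[... 246 characters left out ...]

       -3.65221970e-05,  1.43149771e+00]), 'joint_velocities': array([ 0.00021892, -0.00146878,  0.00185479,  0.00054181,  0.00028482,
       -0.00010311]), 'joint_torque': array([ 1.69377843e-03, -5.37975883e+01,  3.31919467e+01,  9.31075687e-03,
       -1.95417770e-04, -8.80915906e-06]), 'position': array([ 0.23284676, -0.4701359 ,  0.23081558]), 'ee_rot': array([[-3.77562254e-04,  4.43749214e-01, -8.96150932e-01],
       [ 1.02156818e-03, -8.96150357e-01, -4.43749359e-01],
       [-9.99999407e-01, -1.08302228e-03, -1.14967527e-04]]), 'contact_force': array([-0.36331876,  0.31346456, -0.59133537]), 'wrist_torque': array([ 0.02143213, -0.03373773, -0.0062176 ]), 'width': 1.001410823222837}
```

View pics/scene0.png

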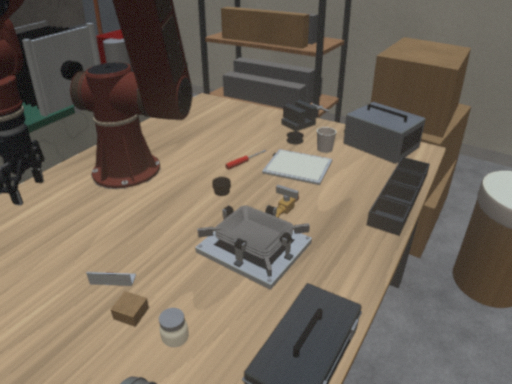

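View pics/side0.png

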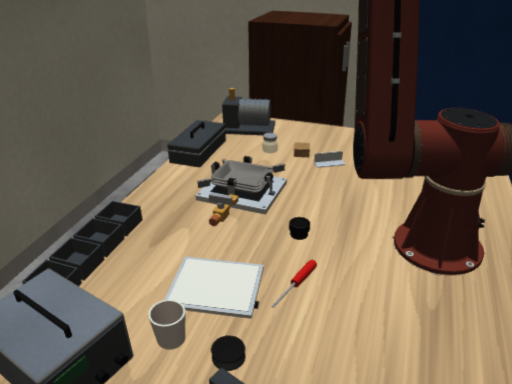

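View pics/wrist0.png

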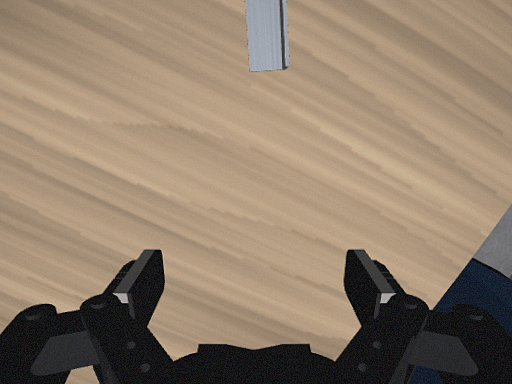

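```bash
cat >> h.py <<'E'
def ray(n,uv,pR=None):
    c=vision.calibration(n); q=cv2.undistortPoints(np.array([[uv]],float),K(c),np.array(c["D"]))[0,0]
    d=np.array([q[0],q[1],1.0])
    if n=="wrist":
        H=c["hand_eye"];p,R=pR
        return R@H[:3,3]+p, R@H[:3,:3]@d
    return -c["R"].T@c["t"], c["R"].T@d
def atz(n,uv,z,pR=None):
    o,d=ray(n,uv,pR); return o+d*(z-o[2])/d[2]
def proj(n,X,pR=None):
    c=vision.calibration(n)
    X=np.atleast_2d(X)
    if n=="wrist":
        H=c["hand_eye"];p,R=pR
        Rw=R@H[:3,:3]; t=R@H[:3,3]+p; Y=(X-t)@Rw
    else: Y=X@c["R"].T+c["t"]
    return cv2.projectPoints(Y,np.zeros(3),np.zeros(3),K(c),np.array(c["D"]))[0][:,0]
def crop(im,x,y,w,h,s,fn):
    cv2.imwrite(fn,cv2.resize(im[y:y+h,x:x+w],None,fx=s,fy=s,interpolation=cv2.INTER_CUBIC))
E
python3 - <<'E'
from h import *
a=np.load("scene0.npz")["im"];b=np.load("side0.npz")["im"]
crop(a,190,175,130,110,6,"pics/sc1.png"); crop(b,185,140,120,95,6,"pics/sd1.png")
crop(a,200,115,150,85,5,"pics/sc2.png"); crop(b,145,200,190,170,3.5,"pics/sd2.png")
E
```

```text
(no output)
```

View pics/sc1.png

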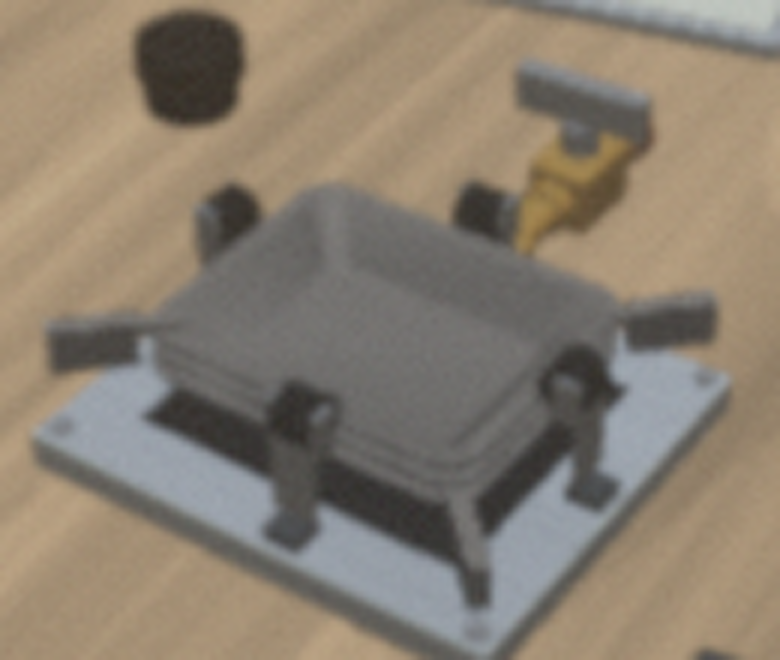

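View pics/sd1.png

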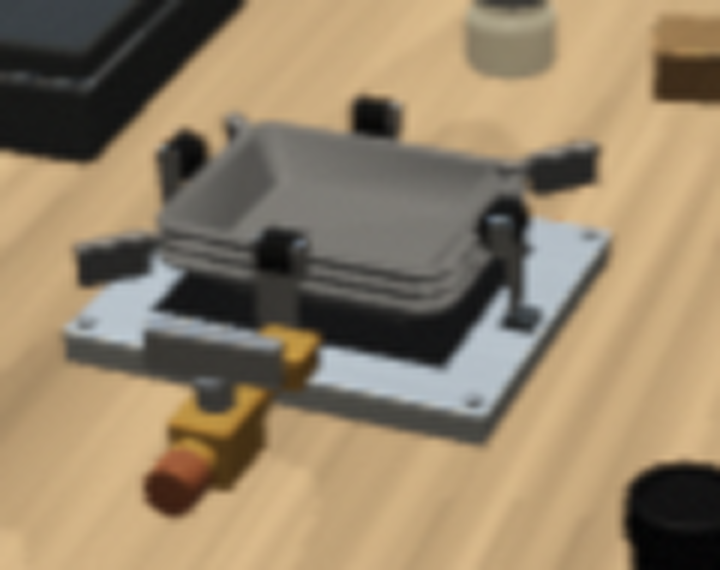

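View pics/sd2.png

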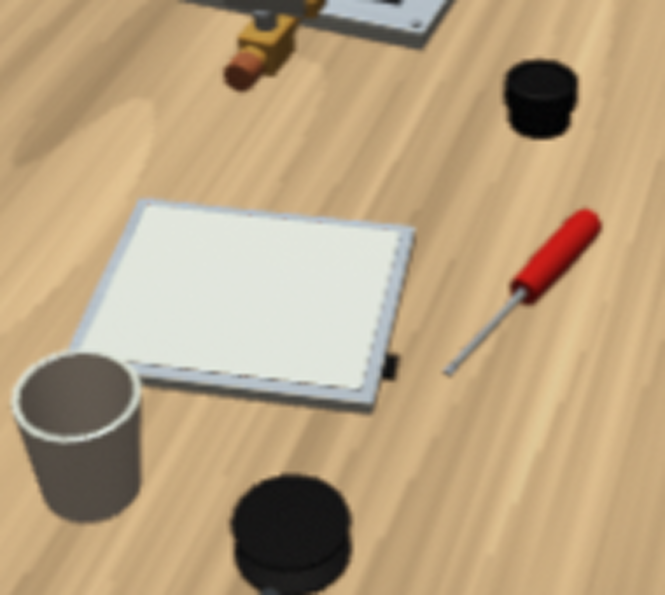

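View pics/sc2.png

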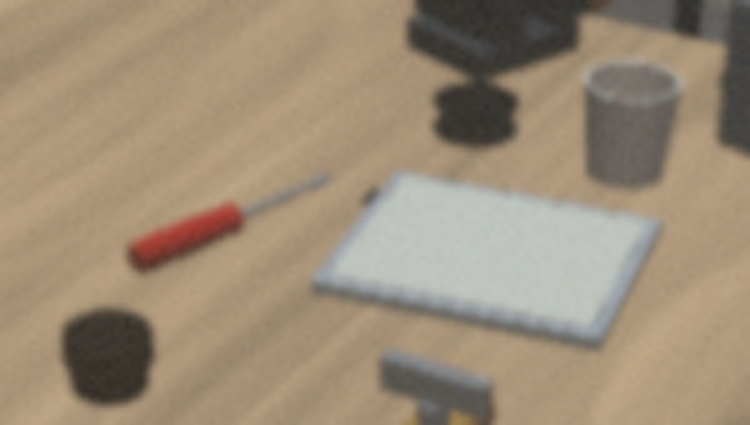

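```bash
python3 - <<'E'
from h import *
from scipy.optimize import least_squares
def o(c,s,off): return (np.array(c)+.5)/s-.5+np.array(off)
A=lambda c:o(c,6,(190,175)); B=lambda c:o(c,6,(185,140)); C=lambda c:o(c,3.5,(145,200)); D=lambda c:o(c,5,(200,115))
for n,cs in (("scene",[A((35,437)),A((730,378)),A((480,652))]),("side",[B((610,235)),B((487,432)),B((68,335))])):
    for c in cs: print(n,c.round(1),atz(n,c,.02).round(4))
def fit(obs,w,h,z,x0):
    P=np.array([[-w,-h],[w,-h],[w,h],[-w,h]])/2
    def f(q):
        R=np.array([[np.cos(q[2]),-np.sin(q[2])],[np.sin(q[2]),np.cos(q[2])]])
        X=np.c_[P@R.T+q[:2],np.full(4,z)]
        return np.concatenate([proj(n,X[i])[0]-c for n,i,c in obs])
    r=least_squares(f,x0); print("fit",r.x, np.degrees(r.x[2]),"\n",r.fun.reshape(-1,2).round(1)); return r.x
# plate: scene left = (-,-)=0, right=(+,+)=2, near=(+,-)=1 ; side: right-back=(-,-)0, near=(-,+)3, left=(+,+)2
c=atz("scene",(255,243),.02)
q=fit([("scene",0,A((35,437))),("scene",2,A((730,378))),("scene",1,A((480,652))),("side",0,B((610,235))),("side",3,B((487,432))),("side",2,B((68,335)))],.24,.21,.02,[c[0],c[1],-.5])
# light
L=[("side",C((140,202))),("side",C((413,229))),("side",C((370,405))),("scene",D((398,172))),("scene",D((662,218))),("scene",D((600,343))),("scene",D((316,285)))]
for n,c in L: print(n,atz(n,c,.012).round(4))
R=np.array([[np.cos(q[2]),-np.sin(q[2])],[np.sin(q[2]),np.cos(q[2])]])
def pt(x,y,z): return np.r_[R@[x,y]+q[:2],z]
pts=dict(valve=pt(-.01,.185,.09),ear=pt(-.0974,-.0824,.078),far=pt(.0797,.0647,.072),ear2=pt(.0974,.0824,.068))
for k,v in pts.items(): print(k,v.round(4),np.hypot(*v[:2]).round(3),proj("scene",v).round(1)[0]*6-np.array([190,175])*6,proj("side",v).round(1)[0]*6-np.array([185,140])*6)
E
```

```text
scene [195.4 247.4] [ 0.4997 -0.2159  0.02  ]
scene [311.2 237.6] [ 0.7447 -0.0192  0.02  ]
scene [269.6 283.2] [ 0.7316 -0.2256  0.02  ]
side [286.2 178.8] [ 0.4951 -0.2155  0.02  ]
side [265.8 211.6] [0.5003 0.0023 0.02  ]
side [195.9 195.4] [ 0.74   -0.0199  0.02  ]
fit [ 0.61843881 -0.11560762 -0.04754865] -2.7243367160796907 
 [[-1.5 -1. ]
 [-0.  -0.7]
 [ 0.5  0.4]
 [ 0.4  0.2]
 [-0.3 -1.4]
 [-1.4  0.4]]
side [0.6401 0.2676 0.012 ]
side [0.4368 0.2336 0.012 ]
side [0.4098 0.4091 0.012 ]
scene [0.4107 0.4129 0.012 ]
scene [0.6147 0.4493 0.012 ]
scene [0.6459 0.2631 0.012 ]
scene [0.4441 0.231  0.012 ]
valve [0.6172 0.0697 0.09  ] 0.621 [576.   77.4] [209.4 337.8]
ear [ 0.5172 -0.1933  0.078 ] 0.552 [ 85.8 317.4] [561.  152.4]
far [ 0.7011 -0.0548  0.072 ] 0.703 [612.  295.8] [153.6 227.4]
ear2 [ 0.7196 -0.0379  0.068 ] 0.721 [666.  296.4] [108.6 243. ]
```

```bash
cat >> h.py <<'E'
from scipy.spatial.transform import Rotation as Ro
def down(yaw): # tool x down, y at yaw deg
    a=np.radians(yaw); y=np.array([np.cos(a),np.sin(a),0]); x=np.array([0,0,-1.]); return np.c_[x,y,np.cross(x,y)]
def move(p,Rt,p0=None,R0=None):
    s=read_state()
    p0=s["position"] if p0 is None else p0; R0=s["ee_rot"] if R0 is None else R0
    print("dp",(R0.T@(np.array(p)-p0)*1000).round(1),"rot",np.degrees(Ro.from_matrix(R0.T@Rt).as_rotvec()).round(2))
E
python3 - <<'E'
from h import *
move([.56,-.15,.26],down(20))
E
```

```text
dp [ -28.9 -141.8 -435.2] rot [-8.366e+01 -5.000e-02  4.000e-02]
```

>>> servo_tool(hand=[1,1,1,1,1,1,1,1], dp=[[-29,-142,-435],[-29,-142,-435],[-29,-142,-435],[-29,-142,-435],[-29,-142,-435],[-29,-142,-435],[-29,-142,-435],[-29,-142,-435]], rotation=[[-84,0,0],[-84,0,0],[-84,0,0],[-84,0,0],[-84,0,0],[-84,0,0],[-84,0,0],[-84,0,0]])

```text
time_s: 1.15
position: [0.5616, -0.1474, 0.26]
ee_rot: [[0.0, 0.935, 0.356], [0.001, 0.356, -0.935], [-1.0, 0.0, -0.0]]
contact_force: [0.2, -0.1, -0.0]
width: 0.997
```

>>> servo_tool(hand=[0.6,0.6], dp=[[0,0,0],[0,0,0]], rotation=[[0,0,0],[0,0,0]])

```text
time_s: 1.4
position: [0.5591, -0.1507, 0.26]
ee_rot: [[-0.001, 0.939, 0.345], [0.0, 0.345, -0.939], [-1.0, -0.001, -0.0]]
contact_force: [0.7, 0.6, -0.2]
width: 0.609
```

```bash
python3 - <<'E'
from h import *
s=read_state(); n="wrist"
im,d=vision.capture(n); np.savez("w1.npz",im=im,d=d,p=s["position"],R=s["ee_rot"])
cv2.imwrite("pics/w1.png",cv2.resize(im,None,fx=1.55,fy=1.55,interpolation=cv2.INTER_CUBIC)); print(s["time_s"],s["position"],s["ee_rot"])
E
```

```text
1.4 [ 0.55913248 -0.15065064  0.25999631] [[-8.78253224e-04  9.38674473e-01  3.44803514e-01]
 [ 1.57456076e-05  3.44803660e-01 -9.38674830e-01]
 [-9.99999614e-01 -8.18965054e-04 -3.17604925e-04]]
```

View pics/w1.png

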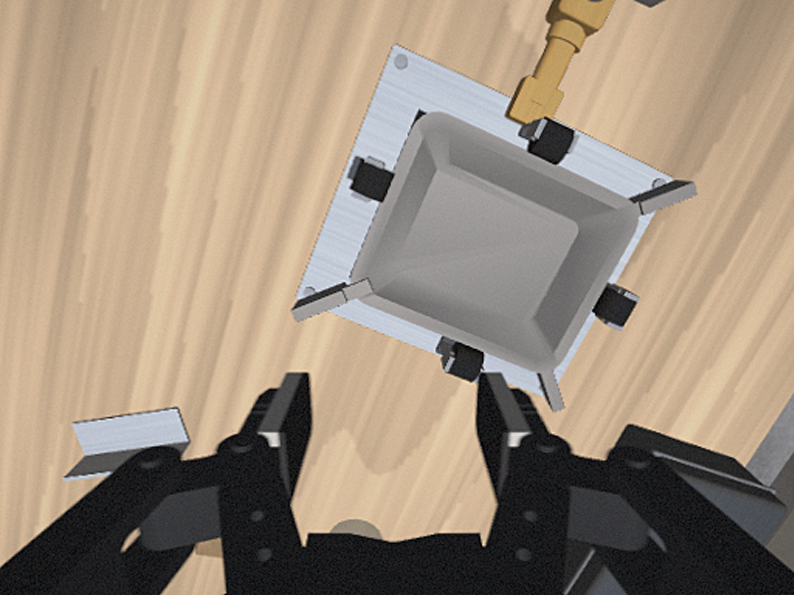

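```bash
python3 - <<'E'
from h import *
a=np.load("w1.npz");im=a["im"]
crop(im,170,160,100,70,8,"pics/w1a.png"); crop(im,220,10,250,200,3,"pics/w1b.png")
E
```

```text
(no output)
```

View pics/w1a.png

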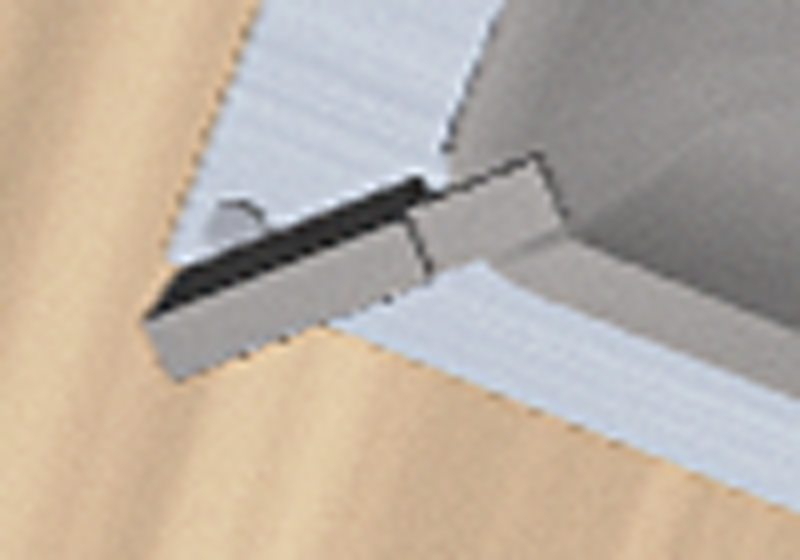

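View pics/w1b.png

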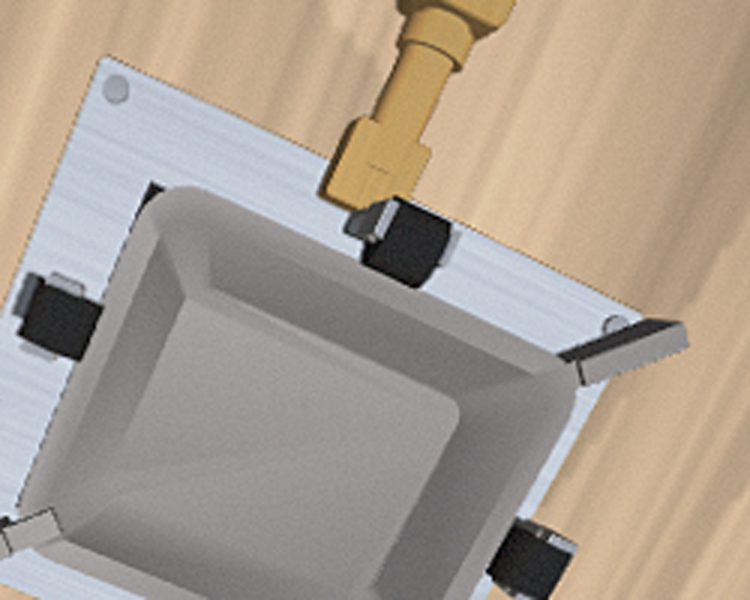

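```bash
python3 - <<'E'
from h import *
a=np.load("w1.npz");pR=(a["p"],a["R"])
f=lambda c,s,off:(np.array(c)+.5)/s-.5+np.array(off)
P=[atz("wrist",f(c,8,(170,160)),.078,pR) for c in((148,320),(178,381),(432,272),(405,215))]
for p in P: print(p.round(4))
P=np.array(P); print("ear",P.mean(0)); d=(P[2]+P[3]-P[0]-P[1])/2; print(np.linalg.norm(d),np.degrees(np.arctan2(d[1],d[0])))
for c in((103,57),(643,317)): print("plate",atz("wrist",f(c,3,(220,10)),.02,pR).round(4))
# ear2 at z .068 top
P=np.array([atz("wrist",f(c,3,(220,10)),.068,pR) for c in((684,323),(689,344),(583,384),(577,362))]);print(P.round(4),P.mean(0))
move([.617,.070,.21],down(95))
E
```

```text
[ 0.5013 -0.2055  0.078 ]
[ 0.5077 -0.2126  0.078 ]
[ 0.5357 -0.1856  0.078 ]
[ 0.5297 -0.1792  0.078 ]
ear [ 0.51862408 -0.19573365  0.078     ]
0.038798814349581594 43.37368046222007
plate [ 0.5065 -0.0098  0.02  ]
plate [ 0.7442 -0.022   0.02  ]
[[ 0.7329 -0.0257  0.068 ]
 [ 0.7384 -0.0316  0.068 ]
 [ 0.7083 -0.0584  0.068 ]
 [ 0.7025 -0.0522  0.068 ]] [ 0.72050672 -0.04196654  0.068     ]
dp [  50.1  130.6 -187.4] rot [-7.485e+01 -3.000e-02  2.000e-02]
```

>>> servo_tool(hand=[0.6,0.6,0.6,0.6,0.6,0.6,0.6,0.6], dp=[[0,60,-80],[25,131,-187],[50,131,-187],[50,131,-187],[50,131,-187],[50,131,-187],[50,131,-187],[50,131,-187]], rotation=[[-10,0,0],[-20,0,0],[-30,0,0],[-40,0,0],[-50,0,0],[-60,0,0],[-70,0,0],[-75,0,0]])

```text
time_s: 2.45
position: [0.6173, 0.0693, 0.2104]
ee_rot: [[-0.0, -0.094, 0.996], [-0.0, 0.996, 0.094], [-1.0, -0.0, -0.0]]
contact_force: [-0.2, -0.1, -0.2]
width: 0.601
```

>>> servo_tool(hand=[0.4,0.4], dp=[[0,0,0],[0,0,0]], rotation=[[0,0,0],[0,0,0]])

```text
time_s: 2.7
position: [0.6175, 0.07, 0.2104]
ee_rot: [[-0.0, -0.089, 0.996], [-0.0, 0.996, 0.089], [-1.0, -0.0, -0.0]]
contact_force: [-0.5, 0.2, 0.1]
width: 0.396
```

```bash
cat > w.py <<'E'
import sys
from h import *
s=read_state(); n="wrist"
im,d=vision.capture(n); k=sys.argv[1]; np.savez(k+".npz",im=im,d=d,p=s["position"],R=s["ee_rot"])
cv2.imwrite(f"pics/{k}.png",cv2.resize(im,None,fx=1.55,fy=1.55,interpolation=cv2.INTER_CUBIC)); print(s["time_s"],s["position"],s["ee_rot"],s["joints"])
E
python3 w.py w2
```

```text
2.7 [0.61748043 0.06996548 0.21039375] [[-2.34933974e-05 -8.94849748e-02  9.95988172e-01]
 [-1.25061435e-05  9.95988172e-01  8.94849745e-02]
 [-1.00000000e+00 -1.03536649e-05 -2.45182578e-05]] [-4.74708814e-03  4.87274342e-01  8.84539204e-02  1.17199934e+00
 -1.26175274e-05 -9.43519211e-02]
```

View pics/w2.png

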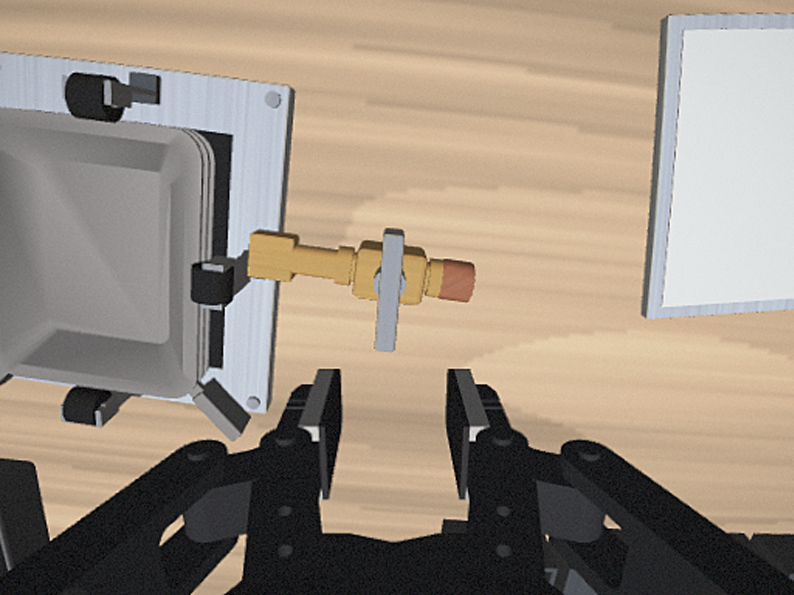

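```bash
python3 - <<'E'
from h import *
a=np.load("w2.npz");im=a["im"]
crop(im,215,135,80,100,7,"pics/w2a.png")
E
```

```text
(no output)
```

View pics/w2a.png

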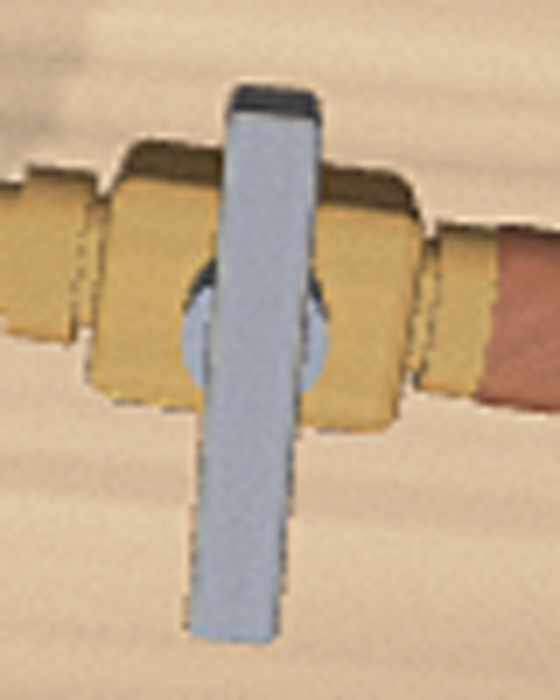

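```bash
python3 - <<'E'
from h import *
a=np.load("w2.npz");pR=(a["p"],a["R"])
f=lambda c,s,off:(np.array(c)+.5)/s-.5+np.array(off)
P=np.array([atz("wrist",f(c,7,(215,135)),.090,pR) for c in((230,112),(320,120),(188,638),(276,642))])
print(P.round(4),"c",P.mean(0)); d=(P[0]+P[1]-P[2]-P[3])/2; ang=np.degrees(np.arctan2(d[1],d[0]));print(np.linalg.norm(d),ang)
# light panel near-left corners seen, plate +y edge
g=lambda c:f(c,1.55,(0,0))
print("plate edge",atz("wrist",g((294,87)),.02,pR),atz("wrist",g((269,411)),.02,pR))
print("light edge",atz("wrist",g((668,15)),.012,pR),atz("wrist",g((650,317)),.012,pR))
# pipe axis direction
A=atz("wrist",g((250,250)),.03,pR);B=atz("wrist",g((474,281)),.03,pR);print("pipe",np.degrees(np.arctan2(*(B-A)[1::-1])))
c=P.mean(0)
move([c[0],c[1],.12],down(ang+90))
E
```

```text
[[0.5845 0.0603 0.09  ]
 [0.5845 0.0713 0.09  ]
 [0.6533 0.0606 0.09  ]
 [0.6528 0.072  0.09  ]] c [0.61879457 0.0660414  0.09      ]
0.06853344884883945 -179.59027335297228
plate edge [ 0.50628171 -0.00537487  0.02      ] [ 0.74144664 -0.01776753  0.02      ]
light edge [0.43725266 0.23113503 0.012     ] [0.64147624 0.26575338 0.012     ]
pipe 86.9647278716784
dp [90.4 -4.2  0.9] rot [-175.23   -0.     -0.  ]
```

>>> servo_tool(hand=[0.4,0.4,0.4,0.4,0.4,0.4], dp=[[45,-3,1],[90,-3,1],[115,-3,1],[130,-3,1],[141,-3,1],[141,-3,1]], rotation=[[4.7,0,0],[4.7,0,0],[4.7,0,0],[4.7,0,0],[4.7,0,0],[4.7,0,0]])

```text
time_s: 3.5
position: [0.6188, 0.0678, 0.0692]
ee_rot: [[-0.0, -0.011, 1.0], [0.0, 1.0, 0.011], [-1.0, 0.0, -0.0]]
contact_force: [0.2, 0.1, 0.3]
width: 0.401
```

```bash
python3 w.py w3
```

```text
3.5 [0.61880849 0.06780333 0.06918465] [[-3.40309422e-04 -1.09711831e-02  9.99939757e-01]
 [ 2.42945205e-06  9.99939815e-01  1.09711846e-02]
 [-9.99999942e-01  6.16290316e-06 -3.40262286e-04]] [-8.23987385e-03  5.98732248e-01 -1.12840831e-01  8.59563566e-01
 -3.74705395e-07 -1.92112780e-02]
```

View pics/w3.png

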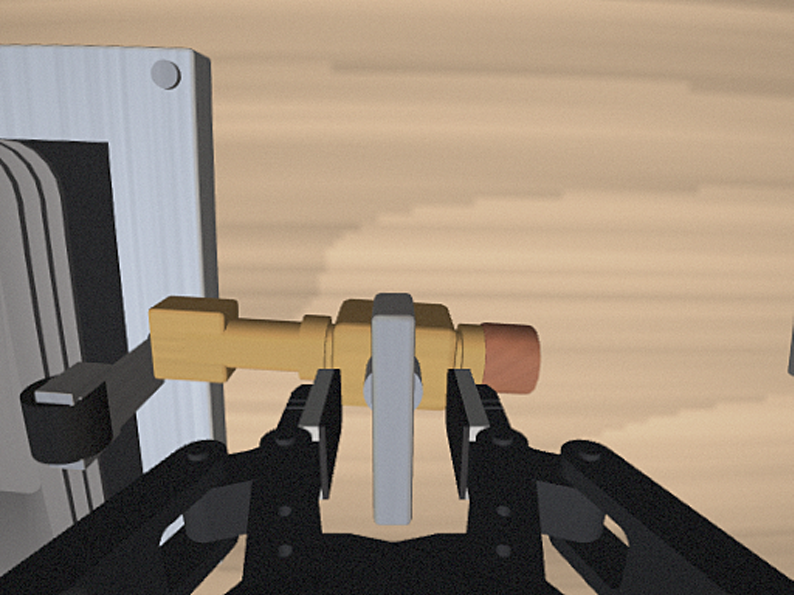

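```bash
python3 - <<'E'
from h import *
a=np.load("w3.npz");pR=(a["p"],a["R"])
g=lambda c:(np.array(c)+.5)/1.55-.5
P=np.array([atz("wrist",g(c),.090,pR) for c in((374,318),(413,317),(373,523),(411,524))]);print(P.round(4),P.mean(0))
E
```

```text
[[0.5852 0.0609 0.09  ]
 [0.5848 0.0712 0.09  ]
 [0.6527 0.0604 0.09  ]
 [0.6529 0.0722 0.09  ]] [0.61890953 0.06615854 0.09      ]
```

>>> servo_tool(hand=[0.05,0.05,0.05,0.05], dp=[[0,0,0],[0,0,0],[0,0,0],[0,0,0]], rotation=[[0,0,0],[0,0,0],[0,0,0],[0,0,0]], squeeze=25)

```text
time_s: 4.05
position: [0.6196, 0.0675, 0.0703]
ee_rot: [[0.002, -0.011, 1.0], [-0.0, 1.0, 0.011], [-1.0, -0.0, 0.002]]
contact_force: [-0.5, -2.0, 5.4]
width: 0.13
```

>>> servo_tool(hand=[0.05,0.05,0.05,0.05,0.05,0.05,0.05], dp=[[0,0,0],[0,0,0],[0,0,0],[0,0,0],[0,0,0],[0,0,0],[0,0,0]], rotation=[[-8,0,0],[-16,0,0],[-24,0,0],[-32,0,0],[-38,0,0],[-41.7,0,0],[-41.7,0,0]])

```text
time_s: 4.92
position: [0.6196, 0.0674, 0.0703]
ee_rot: [[0.002, -0.674, 0.739], [-0.001, 0.739, 0.674], [-1.0, -0.002, 0.001]]
contact_force: [-0.8, -3.0, 6.0]
width: 0.135
```

```bash
python3 - <<'E'
from h import *
s=read_state();print(s["position"],s["contact_force"],s["wrist_torque"],s["width"],np.degrees(np.arctan2(s["ee_rot"][1,1],s["ee_rot"][0,1])))
E
```

```text
[0.61961398 0.06735341 0.07031924] [-0.80734017 -2.96549476  6.00888038] [-0.54531316  0.15903915  0.03251055] 0.13502578408322424 132.38167467250864
```

Bar direction commanded at 42.4° in the world. Release, rise, and check.

>>> servo_tool(hand=[0.4,0.4,0.4,0.4,0.4,0.4,0.4,0.4], dp=[[0,0,0],[0,0,0],[0,0,0],[-20,0,0],[-60,0,0],[-110,0,0],[-140,0,0],[-140,0,0]], rotation=[[0,0,0],[0,0,0],[0,0,0],[0,0,0],[0,0,0],[0,0,0],[0,0,0],[0,0,0]])

```text
time_s: 5.92
position: [0.6204, 0.0679, 0.2119]
ee_rot: [[0.005, -0.674, 0.739], [0.0, 0.739, 0.674], [-1.0, -0.003, 0.003]]
contact_force: [0.1, -0.5, 0.1]
width: 0.402
```

```bash
python3 w.py w4
```

```text
5.925 [0.62038204 0.06789468 0.21190114] [[ 4.66481471e-03 -6.73636568e-01  7.39048046e-01]
 [ 7.78111892e-05  7.39056329e-01  6.73643627e-01]
 [-9.99989117e-01 -3.08491649e-03  3.49997730e-03]] [-8.13227637e-03  4.87701082e-01  9.31179480e-02  1.17154915e+00
  1.15743761e-04 -7.47260078e-01]
```

View pics/w4.png

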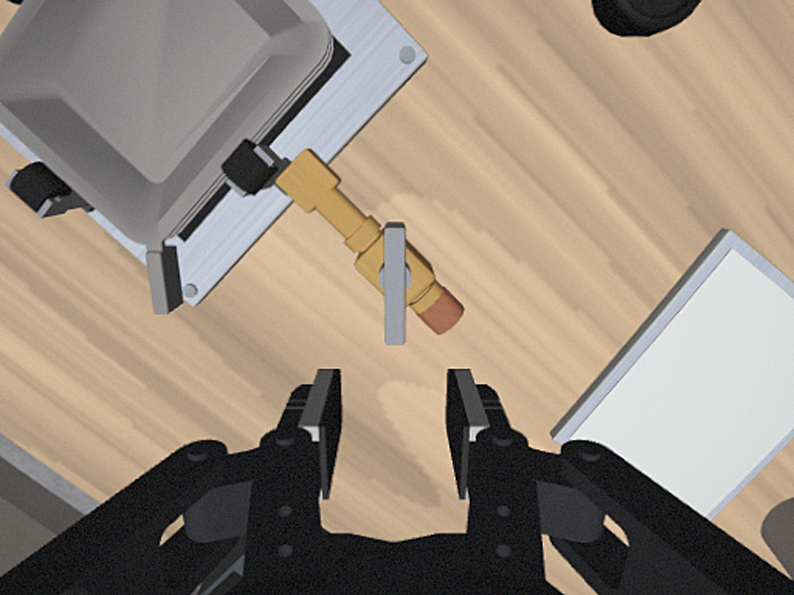

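```bash
python3 - <<'E'
from h import *
a=np.load("w4.npz");pR=(a["p"],a["R"])
g=lambda c:(np.array(c)+.5)/1.55-.5
P=np.array([atz("wrist",g(c),.090,pR) for c in((387,231),(405,231),(386,344),(405,345))]);d=P[2]+P[3]-P[0]-P[1];b=np.degrees(np.arctan2(d[1],d[0]))
Q=np.array([atz("wrist",g(c),.020,pR) for c in((427,55),(192,305))]);e=Q[1]-Q[0];pl=np.degrees(np.arctan2(e[1],e[0]))
print(P.mean(0),Q,b,pl,b-pl)
move([.5186,-.1955,.21],down(132.2))
E
```

```text
[0.61900174 0.06690105 0.09      ] [[ 0.50613956 -0.00910355  0.02      ]
 [ 0.74273598 -0.02223132  0.02      ]] 42.12771876613923 -3.1758539378239914 45.303572703963226
dp [-2.000e-01 -1.268e+02 -2.519e+02] rot [0.15 0.07 0.06]
```

>>> servo_tool(hand=[0.4,0.4,0.4,0.4,0.4,0.4,0.4,0.4], dp=[[0,-25,-50],[0,-50,-100],[0,-75,-150],[0,-100,-200],[0,-120,-240],[0,-127,-252],[0,-127,-252],[0,-127,-252]], rotation=[[0,0,0],[0,0,0],[0,0,0],[0,0,0],[0,0,0],[0,0,0],[0,0,0],[0,0,0]])

```text
time_s: 6.98
position: [0.5184, -0.1946, 0.2088]
ee_rot: [[-0.001, -0.674, 0.738], [0.001, 0.738, 0.674], [-1.0, 0.001, 0.0]]
contact_force: [0.2, 0.6, 0.3]
width: 0.403
```

```bash
python3 w.py w5
```

```text
6.975 [ 0.51835637 -0.19456285  0.20879651] [[-6.41455625e-04 -6.74367428e-01  7.38395666e-01]
 [ 8.40942661e-04  7.38395193e-01  6.74367727e-01]
 [-9.99999441e-01  1.05352539e-03  9.34565895e-05]] [-4.91383613e-01  3.58883182e-01 -1.15910244e-01  1.09696526e+00
  4.38774627e-04 -1.23149196e+00]
```

View pics/w5.png

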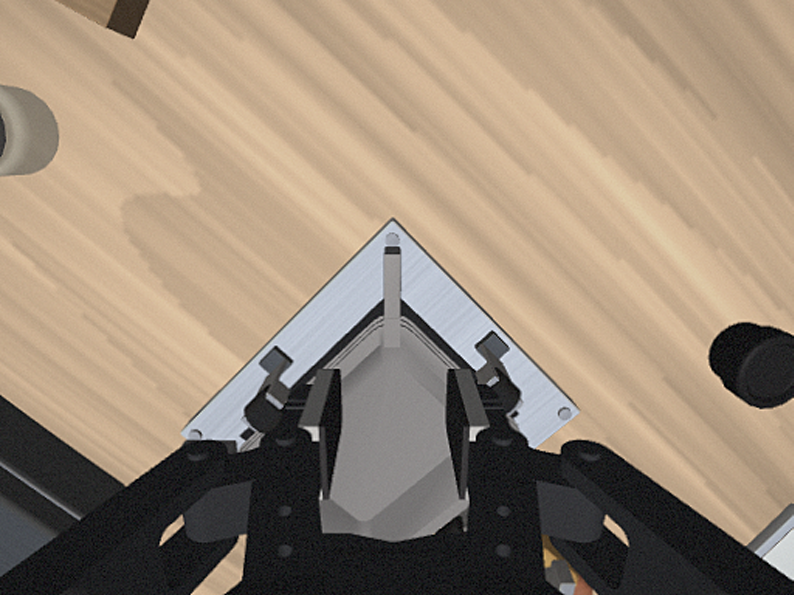

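```bash
python3 - <<'E'
from h import *
a=np.load("w5.npz");im=a["im"]
crop(im,215,135,80,100,6,"pics/w5a.png")
E
```

```text
(no output)
```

View pics/w5a.png

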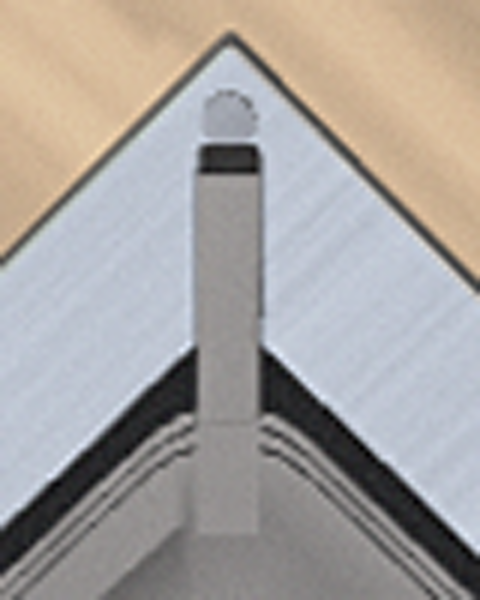

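```bash
python3 - <<'E'
from h import *
a=np.load("w5.npz");pR=(a["p"],a["R"])
f=lambda c,s,off:(np.array(c)+.5)/s-.5+np.array(off)
P=np.array([atz("wrist",f(c,6,(215,135)),.078,pR) for c in((196,174),(262,174),(196,422),(262,422))])
d=(P[2]+P[3]-P[0]-P[1])/2; c=P.mean(0)
print(P.round(4),c,np.linalg.norm(d),np.degrees(np.arctan2(d[1],d[0])))
print("plate corner",atz("wrist",f((230,35),6,(215,135)),.02,pR))
move([c[0],c[1],.046],down(132.1))
E
```

```text
[[ 0.5071 -0.2134  0.078 ]
 [ 0.5005 -0.2061  0.078 ]
 [ 0.5359 -0.1874  0.078 ]
 [ 0.5291 -0.1799  0.078 ]] [ 0.51813247 -0.19668394  0.078     ] 0.03882626820344071 42.297115068254286
plate corner [ 0.49402839 -0.21850886  0.02      ]
dp [163.   -1.5  -1.8] rot [ 0.33  0.01 -0.04]
```

>>> servo_tool(hand=[0.4,0.4,0.4,0.4,0.4,0.4,0.4], dp=[[45,-1.5,-2],[90,-1.5,-2],[125,-1.5,-2],[145,-1.5,-2],[157,-1.5,-2],[161,-1.5,-2],[161,-1.5,-2]], rotation=[[0,0,0],[0,0,0],[0,0,0],[0,0,0],[0,0,0],[0,0,0],[0,0,0]])

```text
time_s: 7.9
position: [0.5181, -0.1982, 0.0487]
ee_rot: [[0.001, -0.674, 0.739], [-0.0, 0.739, 0.674], [-1.0, -0.001, 0.0]]
contact_force: [0.6, -0.3, -0.1]
width: 0.402
```

```bash
python3 w.py w6; python3 -c "
from h import *
print(read_state()['contact_force'])"
```

```text
7.9 [ 0.51811666 -0.19817328  0.04873246] [[ 5.49082203e-04 -6.73887832e-01  7.38833465e-01]
 [-2.84425518e-04  7.38833441e-01  6.73888022e-01]
 [-9.99999809e-01 -5.80163010e-04  2.14009398e-04]] [-4.97124256e-01  5.12738502e-01 -3.36811042e-01  7.20628520e-01
  1.18592429e-05 -1.23658283e+00]
[-0.44173761 -0.77141561 -0.11225888]
```

View pics/w6.png

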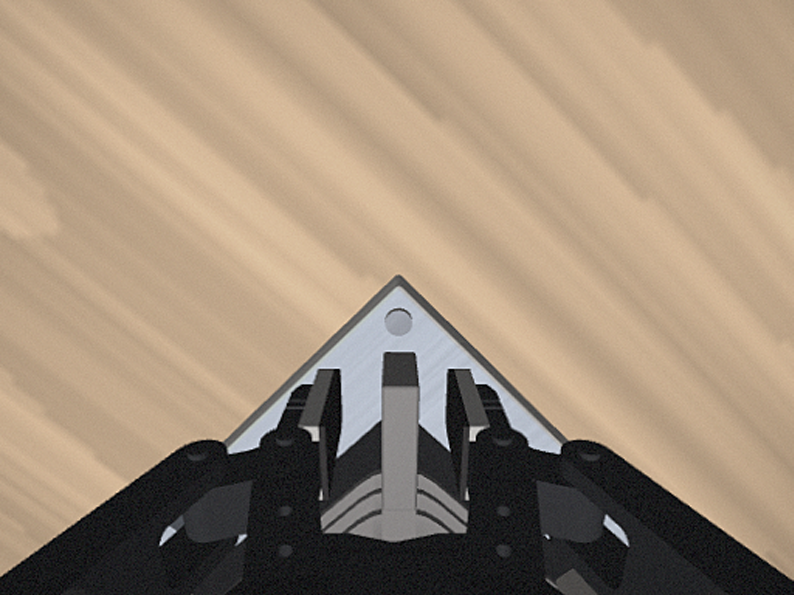

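```bash
python3 - <<'E'
from h import *
a=np.load("w6.npz");p,R=pR=(a["p"],a["R"])
g=lambda c:(np.array(c)+.5)/1.55-.5
P=np.array([atz("wrist",g(c),.078,pR) for c in((383,387),(417,387),(383,511),(418,511))])
print(P.mean(0),((P-p)@R*1000).round(1))
E
```

```text
[ 0.51835951 -0.19641967  0.078     ] [[-29.3  -3.4 -18.4]
 [-29.3   5.4 -18.4]
 [-29.3  -3.8  21.1]
 [-29.3   6.3  21.1]]
```

>>> servo_tool(hand=[0.4,0.4,0.05,0.05,0.05,0.05,0.05], dp=[[1.5,1.1,1],[1.5,1.1,1],[1.5,1.1,1],[1.5,1.1,1],[1.5,1.1,1],[1.5,1.1,1],[1.5,1.1,1]], rotation=[[0,0,0],[0,0,0],[0,0,0],[0,0,0],[0,0,0],[0,0,0],[0,0,0]], squeeze=70)

```text
time_s: 8.82
position: [0.5178, -0.1969, 0.047]
ee_rot: [[0.0, -0.674, 0.739], [-0.0, 0.739, 0.674], [-1.0, -0.0, 0.0]]
contact_force: [-0.3, -0.8, 3.2]
width: 0.105
```

```bash
cat > st.py <<'E'
from h import *
s=read_state()
print(s["time_s"],s["position"].round(4),s["contact_force"].round(1),s["wrist_torque"].round(2),s["width"].round(3));print(s["ee_rot"].round(4))
E
python3 st.py
```

```text
Traceback (most recent call last):
  File "st.py", line 3, in <module>
    print(s["time_s"],s["position"].round(4),s["contact_force"].round(1),s["wrist_torque"].round(2),s["width"].round(3));print(s["ee_rot"].round(4))
                                                                                                    ^^^^^^^^^^^^^^^^
AttributeError: 'float' object has no attribute 'round'
```

```bash
sed -i 's/s\["width"\].round(3)/round(s["width"],3)/' st.py; cat > arc.py <<'E'
from h import *
s=read_state(); p0=s["position"];R0=s["ee_rot"]
yaw=np.radians(-2.8);Rz=Ro.from_euler("z",yaw).as_matrix()
ear=np.array([.5181,-.1966,.066]); far=ear+Rz@[.1771,.1471,.006]; print("far",far)
d=far-ear; d[2]=0; d/=np.linalg.norm(d); w=np.cross([0,0,1],d)
for a in (1,2,3,4,5,6,7,8,9,10,11,12,13,14):
    Q=Ro.from_rotvec(np.radians(a)*w).as_matrix()
    print(a,(R0.T@(far+Q@(p0-far)-p0)*1000).round(1),np.degrees(Ro.from_matrix(R0.T@Q@R0).as_rotvec()).round(2))
E
python3 arc.py; python3 st.py
```

```text
far [ 0.70217437 -0.05832691  0.072     ]
1 [-4.   0.  -0.4] [-0.    1.    0.09]
2 [-8.1  0.1 -0.7] [-0.    1.99  0.19]
3 [-12.1   0.1  -1. ] [-0.    2.99  0.28]
4 [-16.1   0.1  -1.2] [-0.    3.98  0.38]
5 [-20.2   0.1  -1.3] [-0.    4.98  0.47]
6 [-24.2   0.1  -1.3] [-0.    5.97  0.57]
7 [-28.3   0.1  -1.3] [-0.    6.97  0.66]
8 [-32.3   0.1  -1.2] [-0.    7.96  0.76]
9 [-36.4   0.1  -1.1] [-0.    8.96  0.85]
10 [-40.4   0.1  -0.8] [-0.    9.96  0.95]
11 [-44.5   0.   -0.5] [-0.   10.95  1.04]
12 [-48.5  -0.   -0.2] [-0.   11.95  1.14]
13 [-52.5  -0.    0.3] [-0.   12.94  1.23]
14 [-56.5  -0.1   0.8] [-1.000e-02  1.394e+01  1.320e+00]
8.825 [ 0.5178 -0.1969  0.047 ] [-0.3 -0.8  3.2] [-0.09  0.06  0.02] 0.105
[[ 3.000e-04 -6.735e-01  7.391e-01]
 [-3.000e-04  7.391e-01  6.735e-01]
 [-1.000e+00 -4.000e-04  0.000e+00]]
```

>>> servo_tool(hand=[0.05,0.05,0.05,0.05,0.05,0.05,0.05,0.05], dp=[[-4,0,-0.4],[-8.1,0,-0.7],[-12.1,0,-1],[-16.1,0,-1.2],[-20.2,0,-1.3],[-24.2,0,-1.3],[-28.3,0,-1.3],[-28.3,0,-1.3]], rotation=[[0,1,0.1],[0,2,0.2],[0,3,0.3],[0,4,0.4],[0,5,0.5],[0,6,0.6],[0,7,0.65],[0,7,0.65]])

```text
time_s: 9.82
position: [0.5164, -0.1981, 0.0754]
ee_rot: [[-0.099, -0.673, 0.733], [-0.075, 0.74, 0.669], [-0.992, 0.011, -0.124]]
contact_force: [-2.3, -2.5, -2.3]
width: 0.103
```

```bash
python3 st.py; python3 - <<'E'
from h import *
a,_=vision.capture("scene"); b,_=vision.capture("side")
A=cv2.resize(a[165:290,185:325],None,fx=4,fy=4,interpolation=2);B=cv2.resize(b[125:230,180:310],None,fx=4,fy=4,interpolation=2)
cv2.imwrite("pics/p1.png",A);cv2.imwrite("pics/p1b.png",B)
E
```

```text
9.825 [ 0.5164 -0.1981  0.0754] [-2.3 -2.5 -2.3] [-0.89  0.52 -0.1 ] 0.103
[[-0.0989 -0.673   0.733 ]
 [-0.0752  0.7395  0.6689]
 [-0.9923  0.011  -0.1237]]
```

View pics/p1.png

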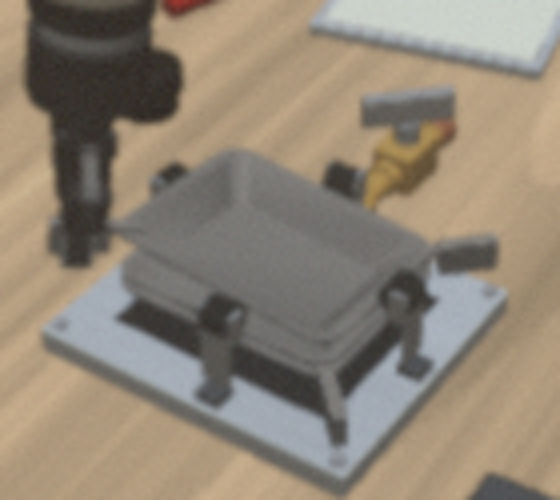

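View pics/p1b.png

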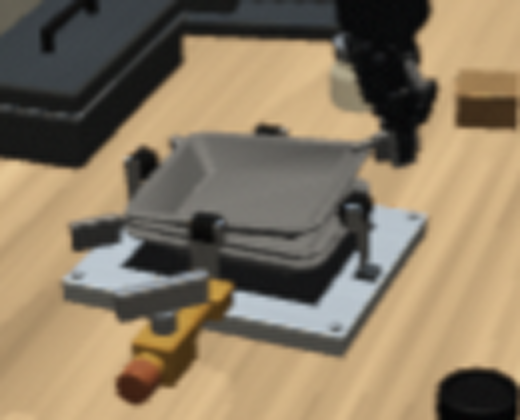

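>>> servo_tool(hand=[0.05,0.05,0.05,0.05,0.05,0.05,0.05,0.05], dp=[[-4,0,-0.4],[-8.1,0,-0.7],[-12.1,0,-1],[-16.1,0,-1.2],[-20.2,0,-1.3],[-24.2,0,-1.3],[-28.3,0,-1.3],[-32.3,0,-1.2]], rotation=[[0,1,0.1],[0,2,0.2],[0,3,0.3],[0,4,0.4],[0,5,0.5],[0,6,0.6],[0,7,0.65],[0,8,0.75]])

```text
time_s: 10.92
position: [0.5188, -0.1959, 0.1075]
ee_rot: [[-0.209, -0.671, 0.711], [-0.157, 0.741, 0.653], [-0.965, 0.025, -0.26]]
contact_force: [-2.3, -3.9, -3.6]
width: 0.102
```

```bash
python3 st.py; python3 - <<'E'
from h import *
a,_=vision.capture("scene"); b,_=vision.capture("side")
A=cv2.resize(a[165:290,185:325],None,fx=4,fy=4,interpolation=2);B=cv2.resize(b[125:230,180:310],None,fx=4,fy=4,interpolation=2)
cv2.imwrite("pics/p2.png",A);cv2.imwrite("pics/p2b.png",B)
s=read_state()
print("up 100 in tool mm:",(s["ee_rot"].T@[0,0,100]).round(1))
E
```

```text
10.925 [ 0.5188 -0.1959  0.1075] [-2.3 -3.9 -3.6] [-0.93  0.71 -0.18] 0.102
[[-0.2089 -0.6711  0.7114]
 [-0.157   0.741   0.6529]
 [-0.9653  0.0247 -0.2601]]
up 100 in tool mm: [-96.5   2.4 -26. ]
```

View pics/p2.png

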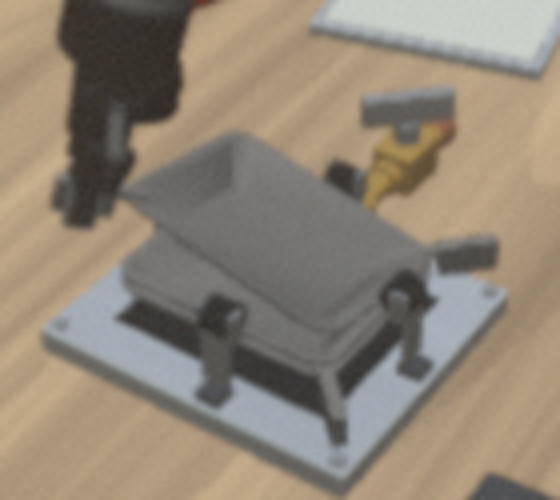

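View pics/p2b.png

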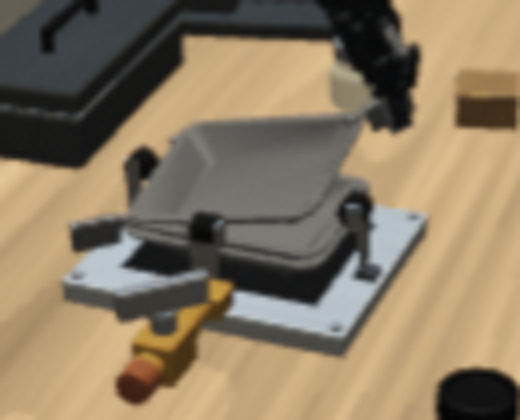

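>>> servo_tool(hand=[0.05,0.05,0.05,0.05,0.05,0.05,0.05,0.05], dp=[[-4.8,0.1,-1.3],[-9.6,0.2,-2.6],[-14.4,0.3,-3.9],[-19.2,0.4,-5.2],[-29,0.7,-7.8],[-38.6,1,-10.4],[-48,1.2,-13],[-58,1.4,-15.6]], rotation=[[0,0,0],[0,0,0],[0,0,0],[0,0,0],[0,0,0],[0,0,0],[0,0,0],[0,0,0]])

```text
time_s: 12.02
position: [0.5191, -0.1961, 0.1682]
ee_rot: [[-0.207, -0.671, 0.712], [-0.156, 0.741, 0.653], [-0.966, 0.024, -0.259]]
contact_force: [0.3, 0.2, -0.9]
width: 0.107
```

```bash
python3 st.py; python3 - <<'E'
from h import *
a,_=vision.capture("scene"); b,_=vision.capture("side")
A=cv2.resize(a[145:290,185:325],None,fx=4,fy=4,interpolation=2);B=cv2.resize(b[105:230,180:310],None,fx=4,fy=4,interpolation=2)
cv2.imwrite("pics/p3.png",A);cv2.imwrite("pics/p3b.png",B)
E
```

```text
12.025 [ 0.5191 -0.1961  0.1682] [ 0.3  0.2 -0.9] [ 0.15 -0.22 -0.01] 0.107
[[-0.2074 -0.671   0.7119]
 [-0.1565  0.7411  0.653 ]
 [-0.9657  0.024  -0.2587]]
```

View pics/p3.png

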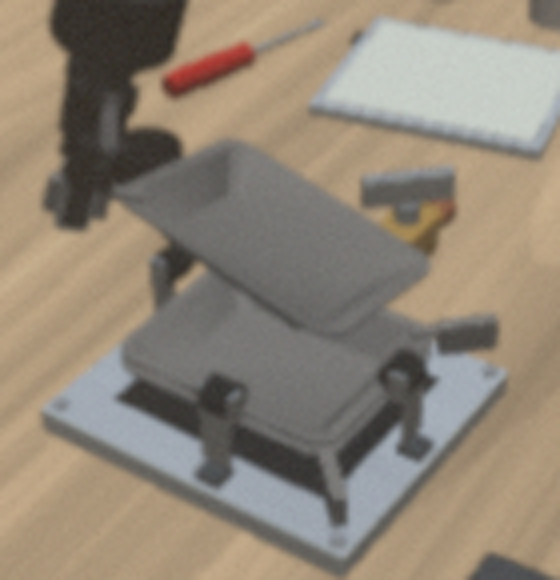

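View pics/p3b.png

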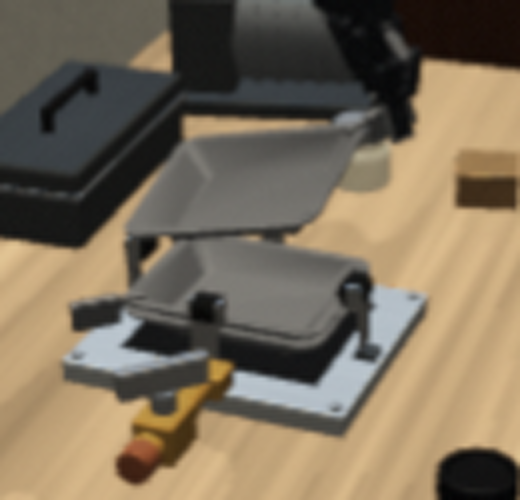

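```bash
python3 - <<'E'
from h import *
move([.519,-.196,.235],down(132.4))
E
```

```text
dp [-64.    2.2 -17.3] rot [ -0.07 -14.95  -1.31]
```

>>> servo_tool(hand=[0.05,0.05,0.05,0.05,0.05,0.05,0.05,0.05], dp=[[-10,0.3,-2.7],[-25,0.9,-6.8],[-40,1.4,-10.8],[-55,1.9,-14.8],[-64,2.2,-17.3],[-64,2.2,-17.3],[-64,2.2,-17.3],[-64,2.2,-17.3]], rotation=[[0,0,0],[0,-1.5,-0.1],[0,-4,-0.35],[0,-7,-0.6],[0,-10,-0.9],[0,-13,-1.1],[0,-15,-1.3],[0,-15,-1.3]])

```text
time_s: 13.12
position: [0.518, -0.1963, 0.2344]
ee_rot: [[-0.0, -0.673, 0.74], [0.001, 0.74, 0.673], [-1.0, 0.001, 0.001]]
contact_force: [-0.3, 0.4, -1.3]
width: 0.103
```

```bash
python3 st.py; python3 - <<'E'
from h import *
move([.444,.240,.235],down(144.7))
E
```

```text
13.125 [ 0.518  -0.1963  0.2344] [-0.3  0.4 -1.3] [-0.07  0.06  0.01] 0.103
[[-2.000e-04 -6.725e-01  7.401e-01]
 [ 1.100e-03  7.401e-01  6.725e-01]
 [-1.000e+00  1.000e-03  7.000e-04]]
dp [-1.000e-01  3.727e+02  2.387e+02] rot [-12.44   0.04  -0.05]
```

>>> servo_tool(hand=[0.05,0.05,0.05,0.05,0.05,0.05,0.05,0.05], dp=[[0,13,8],[0,40,26],[0,75,48],[0,112,72],[0,150,96],[0,187,120],[0,220,141],[0,245,157]], rotation=[[0,0,0],[-1,0,0],[-3,0,0],[-5,0,0],[-7,0,0],[-9,0,0],[-11,0,0],[-12.4,0,0]])

```text
time_s: 14.12
position: [0.4684, 0.0936, 0.234]
ee_rot: [[-0.002, -0.818, 0.575], [0.001, 0.575, 0.818], [-1.0, 0.002, -0.0]]
contact_force: [-0.1, -0.7, -0.7]
width: 0.107
```

```bash
python3 - <<'E'
from h import *
move([.444,.240,.165],down(144.7))
E
```

```text
dp [ 69.3 104.  105.7] rot [ 0.2  -0.   -0.13]
```

>>> servo_tool(hand=[0.05,0.05,0.05,0.05,0.05,0.05,0.05,0.05], dp=[[0,18,18],[0,40,41],[10,65,66],[25,85,87],[45,100,102],[60,105,107],[69,105,107],[69,105,107]], rotation=[[0,0,0],[0,0,0],[0,0,0],[0,0,0],[0,0,0],[0,0,0],[0,0,0],[0,0,0]])

```text
time_s: 15.12
position: [0.4452, 0.2385, 0.1649]
ee_rot: [[-0.002, -0.816, 0.578], [0.001, 0.578, 0.816], [-1.0, 0.002, -0.001]]
contact_force: [-0.0, -0.1, -0.5]
width: 0.108
```

>>> servo_tool(hand=[0.05,0.05,0.05,0.05], dp=[[0,0,0],[0,0,0],[0,0,0],[0,0,0]], rotation=[[0,0,0],[0,0,0],[0,0,0],[0,0,0]])

```text
time_s: 15.62
position: [0.4457, 0.2391, 0.1656]
ee_rot: [[-0.001, -0.816, 0.578], [0.001, 0.578, 0.816], [-1.0, 0.002, 0.001]]
contact_force: [0.0, -0.8, -1.2]
width: 0.107
```

```bash
python3 st.py; python3 w.py w7; python3 - <<'E'
from h import *
for n in("scene","side"):
    im,d=vision.capture(n); np.savez(n+"7.npz",im=im,d=d); cv2.imwrite(f"pics/{n}7.png",cv2.resize(im,None,fx=1.55,fy=1.55,interpolation=2))
E
```

```text
15.625 [0.4457 0.2391 0.1656] [ 0.  -0.8 -1.2] [-0.1   0.07 -0.02] 0.107
[[-8.000e-04 -8.163e-01  5.776e-01]
 [ 1.400e-03  5.776e-01  8.163e-01]
 [-1.000e+00  1.500e-03  7.000e-04]]
15.625 [0.44569831 0.23906125 0.16556114] [[-8.41664131e-04 -8.16324567e-01  5.77592844e-01]
 [ 1.42663980e-03  5.77591481e-01  8.16324719e-01]
 [-9.99998628e-01  1.51108817e-03  6.78463083e-04]] [ 0.34662608  0.30300626 -0.31761502  0.95048199  0.00162773 -0.60839402]
```

View pics/scene7.png

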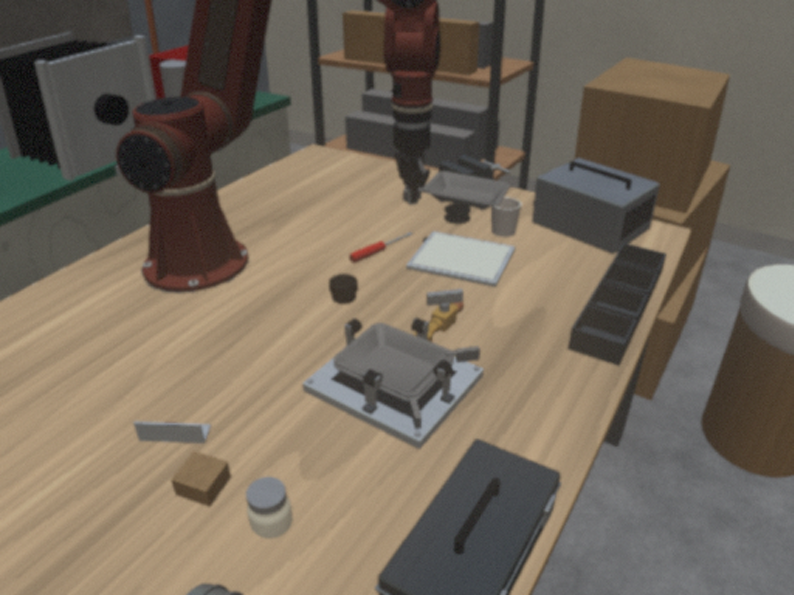

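View pics/side7.png

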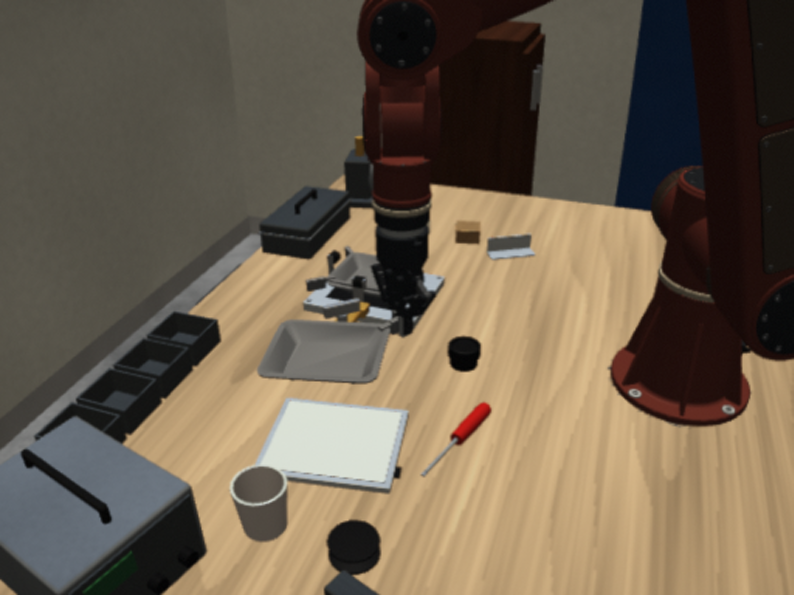

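View pics/w7.png

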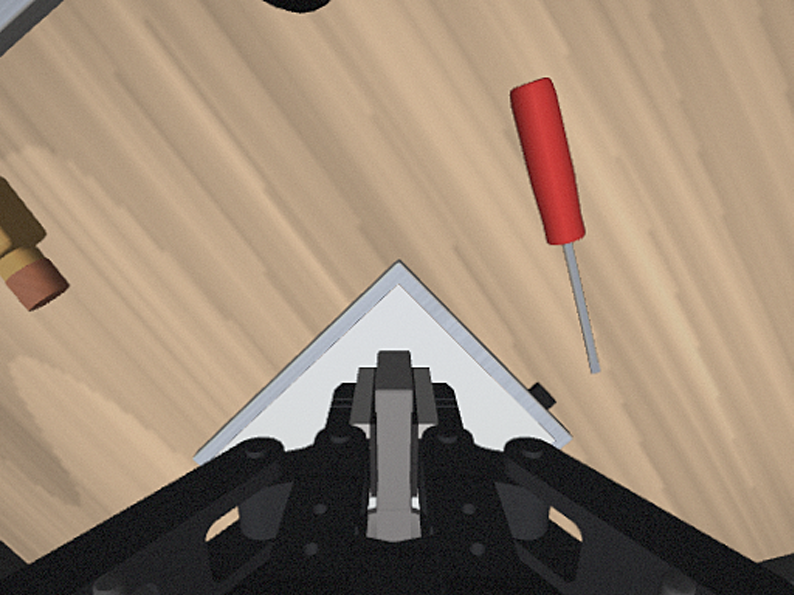

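```bash
python3 - <<'E'
from h import *
a=np.load("w7.npz");p,R=pR=(a["p"],a["R"])
g=lambda c:(np.array(c)+.5)/1.55-.5
C=[atz("wrist",g(c),.012,pR) for c in((399,261),(571,437),(195,458))]
for c in C: print(c.round(4))
e=C[1]-C[0]; print("edge",np.linalg.norm(e[:2]),np.linalg.norm((C[2]-C[0])[:2]),"diag ctr",(C[1]+C[2])/2)
# level-tray model
yaw=np.radians(9.6+0.0); yaw=np.arctan2(R[1,2],R[0,2])-np.radians(45)
print("tray yaw",np.degrees(yaw))
Rz=Ro.from_euler("z",yaw).as_matrix()
ear=p+np.array([0,0,.019]); cen=ear-Rz@[-.0974,-.0824,.006]; print("tray centre",cen)
rim=[(-85,-70),(85,-70),(85,70),(-85,70)]
t=np.linspace(-1,1,21)
for n in("scene","side"):
    im=np.load(n+"7.npz")["im"]; 
    off=(265,95) if n=="scene" else (150,190); s=7 if n=="scene" else 5
    W=(85,60) if n=="scene" else (140,110)
    big=cv2.resize(im[off[1]:off[1]+W[1],off[0]:off[0]+W[0]],None,fx=s,fy=s,interpolation=2)
    def dr(P,col):
        q=(proj(n,P)-np.array(off)+.5)*s-.5
        cv2.polylines(big,[np.round(q).astype(int)],True,col,1)
    dr(np.array([cen+Rz@[x/1e3,y/1e3,.012] for x,y in rim]),(0,0,255))
    L=np.array([.526,.338,.012]);Rl=Ro.from_euler("z",9.6,degrees=True).as_matrix()
    dr(np.array([L+Rl@[x/1e3,y/1e3,0] for x,y in [(-105,-90),(105,-90),(105,90),(-105,90)]]),(0,255,0))
    cv2.imwrite(f"pics/ov_{n}.png",big)
E
```

```text
[0.4362 0.2313 0.012 ]
[0.4097 0.4061 0.012 ]
[0.64   0.2644 0.012 ]
edge 0.17686049129223408 0.20645477026737452 diag ctr [0.52481531 0.33525894 0.012     ]
tray yaw 9.718577070525711
tray centre [0.52779064 0.3367207  0.17856114]
```

View pics/ov_scene.png

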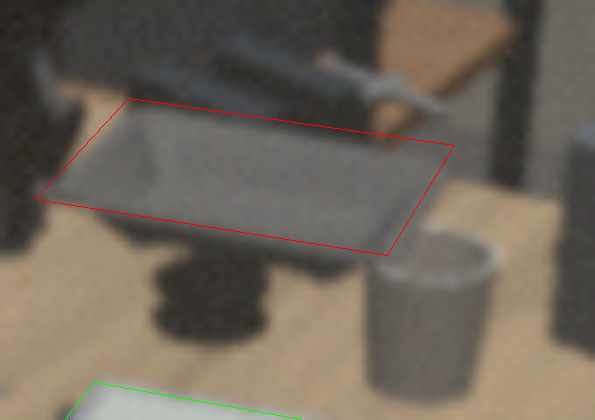

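View pics/ov_side.png

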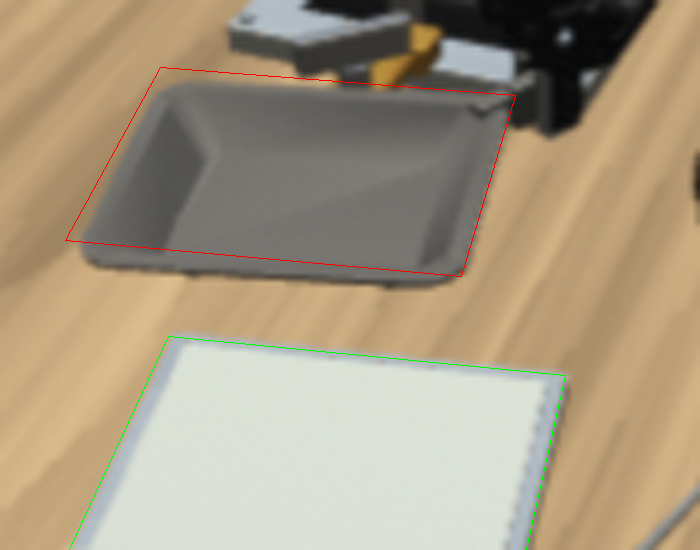

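```bash
cat > plane.py <<'E'
from h import *
import sys
def unp(n,d,poly):
    m=np.zeros(d.shape,np.uint8); cv2.fillPoly(m,[np.round(poly).astype(int)],1)
    v,u=np.nonzero((m>0)&(d>0)); c=vision.calibration(n)
    q=cv2.undistortPoints(np.c_[u,v].astype(float)[:,None],K(c),np.array(c["D"]))[:,0]
    z=d[v,u]; X=np.c_[q*z[:,None],z]; return (X-c["t"])@c["R"]
def plane(X):
    for _ in range(4):
        A=np.c_[X[:,:2]-X[:,:2].mean(0),np.ones(len(X))]; k,*_=np.linalg.lstsq(A,X[:,2],rcond=None); r=X[:,2]-A@k
        s=np.median(abs(r))*1.5+1e-4; X=X[abs(r)<3*s]
    print("n",len(X),"slope deg x,y",np.degrees(k[:2]).round(2),"z",k[2].round(4),"at",X[:,:2].mean(0).round(3),"rms",s.round(4))
E
python3 - <<'E'
from plane import *
b=np.load("side7.npz");a=np.load("scene7.npz")
f=lambda c,s,off:(np.array(c)+.5)/s-.5+np.array(off)
plane(unp("side",b["d"],np.array([f(c,5,(150,190)) for c in((215,165),(440,170),(415,258),(170,245))])))
plane(unp("side",b["d"],np.array([f(c,5,(150,190)) for c in((190,360),(530,390),(500,520),(130,500))])))
E
```

```text
n 850 slope deg x,y [-2.04 -2.41] z 0.1628 at [0.525 0.332] rms 0.0012
n 2051 slope deg x,y [-0.08  0.68] z 0.0142 at [0.527 0.32 ] rms 0.0016
```

>>> servo_tool(hand=[0.05,0.05,0.05,0.05,0.05,0.05], dp=[[0,1,-1],[0,1.5,-1],[0,1.5,-1],[0,1.5,-1],[0,1.5,-1],[0,1.5,-1]], rotation=[[0,-1,0],[0,-2.5,0],[0,-3.5,0],[0,-3.5,0],[0,-3.5,0],[0,-3.5,0]])

```text
time_s: 16.52
position: [0.4438, 0.2393, 0.1653]
ee_rot: [[0.034, -0.816, 0.576], [0.051, 0.577, 0.815], [-0.998, 0.002, 0.061]]
contact_force: [-0.5, 1.0, -1.1]
width: 0.105
```

```bash
python3 st.py; cat > fin.py <<'E'
from plane import *
import sys
k=sys.argv[1]
s=read_state();p=s["position"];R=s["ee_rot"]
a,ad=vision.capture("scene"); b,bd=vision.capture("side"); np.savez("fin"+k,a=a,ad=ad,b=b,bd=bd)
f=lambda c,s,off:(np.array(c)+.5)/s-.5+np.array(off)
plane(unp("side",bd,np.array([f(c,5,(150,190)) for c in((215,160),(440,165),(415,240),(180,235))])))
plane(unp("side",bd,np.array([f(c,5,(150,190)) for c in((190,360),(530,390),(500,520),(130,500))])))
yaw=np.arctan2(R[1,2],R[0,2])-np.radians(45)
Rz=Ro.from_euler("z",yaw).as_matrix()
ear=p-R[:,0]*.019; cen=ear-Rz@[-.0974,-.0824,.006]; print("tray centre",cen,np.degrees(yaw))
for n,im,off,W,sc in(("scene",a,(265,90),(85,65),7),("side",b,(150,190),(140,110),5)):
    big=cv2.resize(im[off[1]:off[1]+W[1],off[0]:off[0]+W[0]],None,fx=sc,fy=sc,interpolation=2)
    q=(proj(n,np.array([cen+Rz@[x/1e3,y/1e3,.012] for x,y in [(-85,-70),(85,-70),(85,70),(-85,70)]]))-np.array(off)+.5)*sc-.5
    cv2.polylines(big,[np.round(q).astype(int)],True,(0,0,255),1)
    cv2.imwrite(f"pics/fin{k}_{n}.png",big)
E
python3 fin.py A
```

```text
16.525 [0.4438 0.2393 0.1653] [-0.5  1.  -1.1] [-0.14  0.17  0.01] 0.105
[[ 0.0341 -0.8165  0.5764]
 [ 0.0511  0.5774  0.8149]
 [-0.9981  0.0017  0.0614]]
n 741 slope deg x,y [-0.    0.43] z 0.1703 at [0.522 0.334] rms 0.0011
n 2053 slope deg x,y [-0.06  0.65] z 0.0141 at [0.527 0.32 ] rms 0.0016
tray centre [0.52527765 0.33596516 0.17830743] 9.72862566769274
```

View pics/finA_side.png

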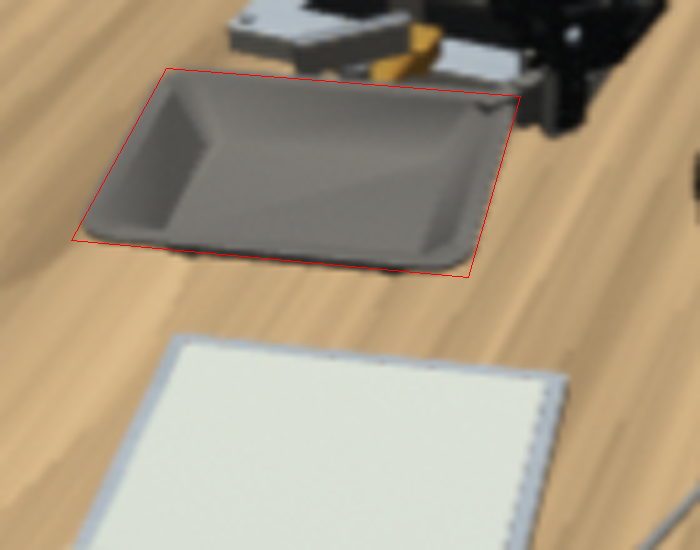

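View pics/finA_scene.png

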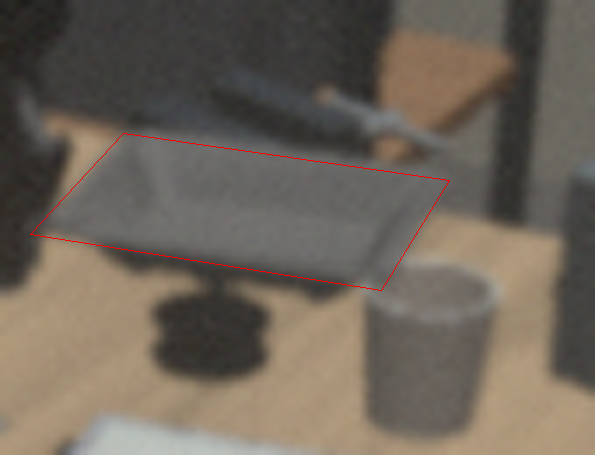

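>>> servo_tool(hand=[0.05,0.05,0.05,0.05], dp=[[0,0,0],[0,0,0],[0,0,0],[0,0,0]], rotation=[[0,0,0],[0,0,0],[0,0,0],[0,0,0]])

```text
time_s: 17.12
position: [0.4437, 0.2392, 0.1653]
ee_rot: [[0.034, -0.816, 0.576], [0.051, 0.577, 0.815], [-0.998, 0.002, 0.061]]
contact_force: [-0.3, -0.2, -1.6]
width: 0.106
```

```bash
python3 fin.py B; python3 - <<'E'
from h import *
s=read_state(); print(s["time_s"],abs(s["joint_velocities"]).max(),s["width"])
a=np.load("finB.npz")["a"]; crop(a,185,165,140,125,5,"pics/last.png")
# middle ear predicted position vs picture
for X in ([.7205,-.0420,.068],[.619,.0669,.09]): print((proj("scene",X)[0]-[185,165])*5)
E
```

```text
n 739 slope deg x,y [0.09 0.27] z 0.1703 at [0.522 0.334] rms 0.0012
n 2047 slope deg x,y [-0.07  0.67] z 0.0141 at [0.527 0.32 ] rms 0.0015
tray centre [0.52518111 0.33585599 0.17828574] 9.722996157109664
17.225 0.0008388045665055379 0.10469661012317401
[578.15798772 301.40534285]
[505.65665346 117.63405416]
```

View pics/last.png

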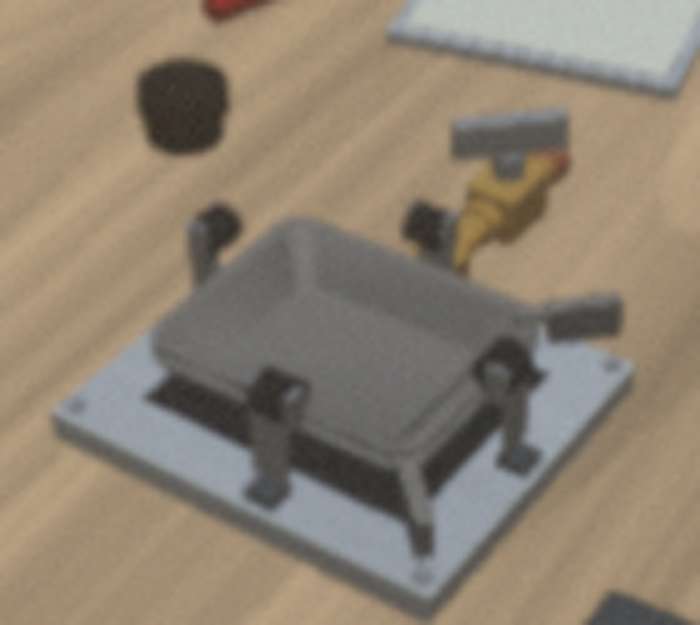

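```bash
python3 -c "
from rig import job
print(job.hand_in())"
```

```text
the job is handed in; nothing more can be done
None
```

I handed the job in at about 17 s. The top tray is held level and still over the light panel, and the vent valve is set half open.

- **Valve:** turned from about 3° to 45.3° from shut, measured against the plate edge in the wrist camera. It looked unchanged in the last picture.
- **Peel:** I gripped the top tray by its ear and tipped it about 15° around the far rim corner, then lifted it clear. The last picture shows the middle tray still in place, with its ear within a pixel or so of where it first was.
- **Tilt found and fixed:** the tray had slipped about 3.5° in the grip during the peel and was drooping at the panel. I turned the tool to correct it.
- **Final pose:** after the correction the tray floor measured level to about 0.4°. The tray's centre is about 0.178 m above the bench and at (0.525, 0.336) m, where the panel centre measures (0.525–0.526, 0.335–0.338) m.
- **Stillness:** joint speeds were below 0.001 rad/s before hand-in.

Three small disagreements remain:
- The side camera's depth shows the flat light panel itself sloping by 0.7°, so the level reading is only good to about that.
- The scene and wrist cameras disagreed by 2 to 3 mm on the plate and valve positions; I used the wrist camera's.
- The overlay of the held tray fitted well in the side view, but the scene view was too blurred to confirm it closely.

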